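Prop the guard and turn the trim knob home

ROBOT

A 7-joint arm with a two-finger parallel gripper is mounted at the origin on the work surface. World frame = base frame: x ahead of the robot, y to its left, z up, the work surface at z = 0. Lengths are in m, angles in degrees, forces in N, time in s.
With the tool pointing down it reaches from about 0.425 to 0.825 m from the base axis. Payload 3.6 kg.
Tool frame: the origin (TCP) lies at the very end of the fingers, on their centre line; the grasp point (between the pads) lies manip.grip_depth behind it (manip.grip_depth is the distance from the TCP to the grasp point, in m); z points along the fingers, y is the line along which they close (so a half turn about z gives the same grasp; the last joint's range is limited). The gripper opens to 93 mm and grips with 3 to 60 N. Pads are 15 mm wide; open, the fingers measure 128 mm over their backs; the gripper's body (75 mm by 188 mm) begins 65 mm behind the grasp point.
Start: joints at [-75.43, 35.231, -0.722, 81.555, 0.464, 63.22, -2.315], TCP at [0.18, 0.625, 0.219] pointing down, gripper open.
Joint ranges: [-178.69, 178.69], [-17.37, 117.87], [-77.05, 75.6], [15.02, 138.74], [-78.02, 258.01], [0.78, 113.62], [-162.83, 162.83]. Speed limits (degrees/s): [159.86, 159.86, 180, 180, 180, 180, 180].

INTERFACE

Orientations are given as a 3x3 rotation matrix whose columns are the frame's x, y, z axes.
In Python, from rig import manip gives the robot as it stands.
- The arm moves only by the shell command python3 -m inch 'ROWS' [OPENING]. ROWS is text: rows parted by semicolons, each of 4 numbers parted by spaces: the shift along the tool's x, y, z in units of 0.15 m (1.0 is 0.15 m), then the turn about the tool's z in units of 2 rad (1.0 is 2 rad). In form: tx ty tz spin; .... A call has 1 to 12 rows; each row is the pose to reach, as a shift and turn from the pose commanded when the call began, along the tool's axes at that moment; what a row does not reach only later rows make up. A row lasts 1/12 s, in which the tool goes at most 41.7 mm and 7.16 degrees, less where a joint would pass 70% of its speed; a pose out of reach is approached as far as the arm can. A call with a number of a shift or a turn outside -1 to 1 is refused whole. A call with a gripper value outside its range is refused whole. OPENING is the opening, from -1 (shut) to 1 (fully open), set as the call begins (- or left out, the last holds). The fingers move at their own pace and stop on an object; the grip force is fixed at half the most. Time passes only in rows, so rows that repeat a pose let the fingers close. It gives the time, the measured TCP pose, the force, the opening and the grip force at its end, in the units of the state.
- manip.state(): the state, without advancing time (a new reading comes with each control period).
- manip.grab_frame(name): name is "scene" or "side" or "wrist"; returns a dict with "color" (384x512x3 uint8, red, green, blue), "fx", "fy", "cx", "cy" (pixels), "rvec" (rotation vector, rad) and "tvec" (3), from world to camera coordinates, as OpenCV has them. Camera axes: x right, y down, z forward; pixel columns grow to the right and rows downward; lengths in m; the calibration is good to about 2 mm. A picture is of the moment at which its call begins. There is no depth.
- manip.close_job(): hands the job in; it is judged then, once.
Trained networks look in a picture, given as the dict that the camera call returned (one of the last four; its "shot" number tells which), for a name from the list of things; names that differ only in an ending like _2 or _b are one class to them, and where a whole thing is asked for, a point or a joint stands for the part that bears it (a point fixed in the world has none). Each returns a list of dicts, best first, with "score" (0 to 1); they miss things now and then, are a little off and sometimes report something else, mostly with a low value. They report only what shows in the picture. A call takes as long as a camera call. They do not tell look-alikes from the thing itself.
- manip.regions_of(name, picture): "mask" (384x512 bool, what is visible of it) and "at" ([column, row] in pixels, amid what is visible of it).
The state is a dict: "t": time; "joints": joint angles; "qd": joint speeds; "joint_torque": joint torques, N m; "tcp_pos": TCP position; "tool_rot": TCP orientation; "force": force on the tool from outside, world axes, zero at the start; "wrist_torque": the same for the moment, N m; "finger_gap": finger opening in m; "grip_force": force on a finger pad.
Only numpy, scipy, OpenCV 4.12 (cv2) and the standard library are available. Lean on these libraries where they do the work, as an engineer would, in place of code of your own. Each camera call takes 0.05 s, during which the arm holds its last target. There are 200 camera calls.

TASK

Use the steel T-shaped prop to lever up the sprung flip guard on the grey power unit, and stand the prop right down in the ribbed pocket under the guard (feel for the pocket), pressing it home firmly but not hard, so that the guard stays propped open on it. Then pinch the knob beneath the guard lightly and turn it clockwise (seen from above) until it comes up against its end stop, without forcing it. Let go, leave the prop holding the guard open, do not strain the guard, and leave the other things on the desk where they are.

Things in the scene. Friction and masses are not known exactly. Their poses are not given: they have to be found in the camera images.
- unit: Fixed grey power unit, a box with x from -85 to 65 mm, y -95 to 95 mm, 45 mm high in its own frame. Origin on the desk; x points from its front (jacks, robot side) to the hinge side, z up. Side cheeks (y = +-85 to +-91, x -26 to 52) rise 34 mm above the deck; a rail (x 51.5 to 59.5) rises 20 mm under the hinge. The guard lies over the space between the cheeks, which is open in front.
- pocket (a point): Nominal pocket floor centre on the deck, (19, -40, 45) mm in the unit's frame, axes as the unit's. The pocket is 65 (x) by 21 mm (y) inside: 1.5 mm to spare all round the prop's foot. Front and sides: a black frame of ribs 8 mm high, 6 mm wide; rear: the unit's rail. The frame is clamped up to 6 mm to either side (+-y) of this point, unmeasured: feel for it. On a rib the foot stops 8 mm high.
- hinge_mid (a point): Middle of the guard's hinge line, which runs along the unit's y, at (50, 0, 81) mm in the unit's frame: 36 mm above the deck.
- guard (a joint): Opening angle of the flip guard: 0 = shut and level, 1.57 = upright, stop at 1.85. A clear plate with a grey border, 75 mm from hinge line to front lip, 160 mm wide, 4 mm thick, 60 g; its underside plane passes through the hinge line, 36 mm above the deck. A light spring always shuts it (under 1 N at the lip); pushes over 15 N strain it. On the seated prop's stem it rests at about 1.3 rad.
- guard_lip (a point): Middle of the lower edge of the guard's free lip, 75 mm from the hinge line (shut: at (-25, 0, 81) mm in the unit's frame).
- trim (a joint): Angle of the trim knob, growing clockwise seen from above. It starts between 0.25 and 0.6 and has an end stop between 1.5 and 1.9 rad, to be found by feel, within reach of one grasp. It turns stiffly (0.06 N m) and stays where it is left. At value q its bar points at an angle 1.06 - q (anticlockwise from the unit's x axis).
- knob_top (a point): Top centre of the knob, on its vertical axis, at (-6, 40, 77) mm in the unit's frame; its axes turn with the knob and are the unit's at trim = 0. A black bar 36 mm long, 10 mm thick, from 7 to 32 mm above the deck, on a skirt of 19 mm radius with its top 7 mm above the deck. Pinch the bar across its 10 mm with 5 to 15 N; over 30 N a finger is too much.
- prop: Loose steel inverted-T prop, about 0.35 kg: foot 62 (x) by 18 (y) by 8 mm high, on its middle a stem 30 (x) by 18 mm (y) up to 92 mm above the underside; the toes (16 mm at each end, alike) fit under the guard's lip. Origin: centre of its underside, z up; upright at the start. Lower it slowly (7 mm/s) on the unit; then a push of 10 to 20 N seats it. Knocks over 60 N are too hard.
- jar: Bystander: small glass jar with a screw lid, 44 mm across, 50 mm high; origin under its centre.
- tweezers: Bystander: steel tweezers lying on the desk, 128 mm long along x, 6 mm high; origin about mid-length on the desk.
- figbase: Bystander: round red plastic figure base, 60 mm across, 8 mm high; origin under its centre.
- tray: Bystander: grey plastic parts tray with six compartments, 110 x 160 mm, 30 mm high; origin under its centre.
- paint0: Bystander: small paint bottle, 30 mm across, 55 mm high; origin under its centre.
- paint1: Bystander: small paint bottle, 30 mm across, 55 mm high; origin under its centre.
Not all that is in view belongs to the job. What is meant by the unit is not yellow, and is the larger of those in its own colour.

How it is judged (in metres and radians):
On the way, in this order (a step that is already met when the one before it is completed fails the run):
1. the prop stands down in the pocket with the guard open over it, and is pressed down on the unit with at least 8 N (z of prop in the frame of pocket below 0.003 m and horizontal distance between prop and pocket below 0.009 m and angle between prop's own z axis and vertical below 0.07 rad and angle between the x axis of prop and the x axis of unit, either way round below 0.12 rad and value of joint guard above 1 rad and contact force between prop and unit above 8 N), for 0.1 s.
2. the knob is turned clockwise to its end stop, with the guard still propped open (value of joint guard above 1 rad and z of prop in the frame of pocket below 0.003 m and horizontal distance between prop and pocket below 0.009 m and value of joint trim above 1.64 rad), for 0.1 s.
At the end, for the whole second after the job is handed in: Prop upright (4 deg), at rest in the pocket: underside within 3 mm of its floor, centre within 9 mm of the point pocket, along it within 7 deg; guard resting open on it at 1.0 to 1.5 rad; knob within 0.06 rad of its end stop at 1.70 rad (all of step 2 and angle between prop's own z axis and vertical below 0.07 rad and angle between the x axis of prop and the x axis of unit, either way round below 0.12 rad and value of joint guard below 1.5 rad and linear speed of prop below 0.01 m/s); the robot touches nothing.
It fails at once if the prop is pressed on the unit with more than 60 N (contact force between prop and unit above 60 N).
It fails at once if the prop pushes the guard with more than 15 N (contact force between prop and guard above 15 N).
It fails at once if the knob is squeezed or forced against its stop: more than 60 N between the fingers and it (contact force between the fingers and trim above 60 N).
It fails at once if the jar, tweezers, figure base, tray or a paint bottle is shifted by more than 30 mm (distance of any of jar, tweezers, figbase, tray, paint0, paint1 from where it was at the start of the episode above 0.03 m).
It also fails if it takes over 72 s, if anything falls off the work surface, if the arm or the gripper's body presses on something with over 40 N, if the wrist force passes 120 N, or if a joint passes its speed limit or range.

## Working session

There is one attempt and no reset: what is moved stays moved. The work goes in short steps, Python scripts to look and compute and a shell command to move; the robot and the scene stay as the last step left them, time stands still between calls to the robot, and variables do not carry over. Pictures are saved under pics/ and viewed, at most 10 in all, crops included, and the job is handed in when it is done.

```bash
ls; mkdir -p pics; python3 - <<'E'
from rig import manip
import cv2,numpy as np
print(manip.grip_depth); s=manip.state(); print(s['t'],s['tcp_pos'],np.round(s['tool_rot'],3),s['finger_gap'],s['force'])
ims=[]
for n in ['scene','side']:
    f=manip.grab_frame(n); ims.append(f['color']); 
    print(n,f['fx'],f['cx'],f['cy'],f['rvec'],f['tvec'])
    for k in ['unit','prop','guard','trim','jar','tray','tweezers']:
        for r in manip.regions_of(k,f)[:3]: print(k,round(r['score'],2),np.round(r['at']),r['mask'].sum())
cv2.imwrite('pics/a.png',cv2.cvtColor(np.vstack(ims)[:, :],cv2.COLOR_RGB2BGR)[:768]) if 0 else None
cv2.imwrite('pics/a.png',cv2.cvtColor(cv2.resize(np.hstack(ims),(800,300),interpolation=cv2.INTER_AREA),cv2.COLOR_RGB2BGR))
cv2.imwrite('pics/s.png',cv2.cvtColor(cv2.resize(ims[0],(800,600)),cv2.COLOR_RGB2BGR))
E
```

```text
pics
0.0188
0.0 [0.17989466 0.6237838  0.217484  ] [[-0.961  0.277 -0.001]
 [ 0.277  0.961 -0.002]
 [-0.    -0.003 -1.   ]] 0.09298563293286378 [0.58893841 0.66619124 1.42824709]
scene 380.92005514184746 250.41269007821344 185.7395942437972 [ 0.69897533  2.56885684 -1.20627339] [ 0.42473912 -0.12977451  1.38146197]
unit 0.77 [272. 160.] 1234
unit 0.74 [407. 256.] 4376
unit 0.61 [252. 214.] 3401
prop 0.57 [200. 145.] 317
guard 0.59 [410. 244.] 1583
guard 0.56 [269. 149.] 389
guard 0.45 [254. 213.] 3486
trim 0.74 [244. 143.] 93
jar 0.48 [152. 176.] 219
tray 0.64 [300. 301.] 3405
tweezers 0.49 [243. 142.] 66
tweezers 0.4 [150. 202.] 167
tweezers 0.31 [254. 215.] 3344
side 433.3993918281104 264.4517443987379 191.9007692883325 [ 2.09217129 -0.32786158  0.16859196] [-0.49790948  0.18399672  1.2841102 ]
unit 0.96 [261. 201.] 2317
unit 0.93 [217. 248.] 1770
unit 0.75 [172. 166.] 1733
prop 0.72 [300. 262.] 351
guard 0.96 [222. 237.] 506
guard 0.78 [265. 183.] 607
guard 0.68 [176. 154.] 359
jar 0.67 [354. 242.] 268
tray 0.64 [250. 164.] 727
tweezers 0.72 [237. 282.] 196
```

View pics/s.png

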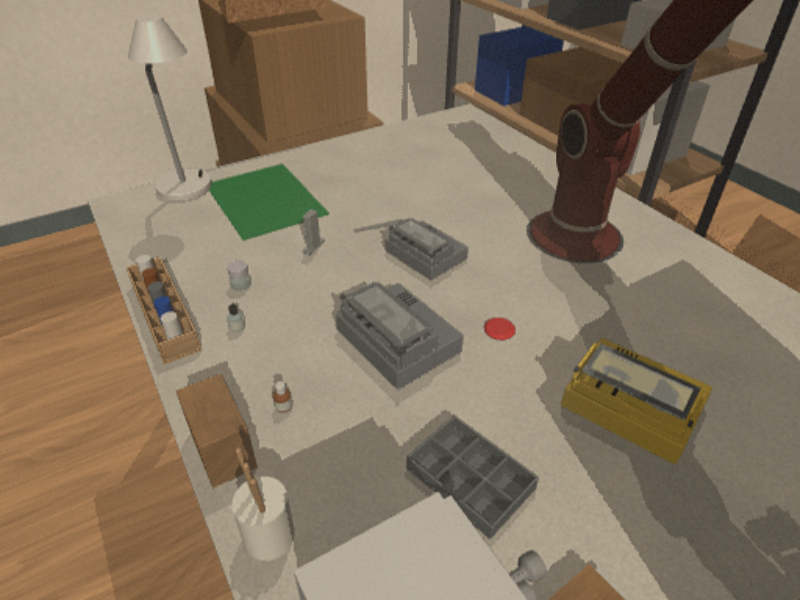

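```bash
python3 - <<'E'
from rig import manip
import cv2
f=manip.grab_frame('side')
cv2.imwrite('pics/side.png',cv2.cvtColor(cv2.resize(f['color'][100:330,110:410],(800,600),interpolation=cv2.INTER_CUBIC),cv2.COLOR_RGB2BGR))
E
```

```text
(no output)
```

View pics/side.png

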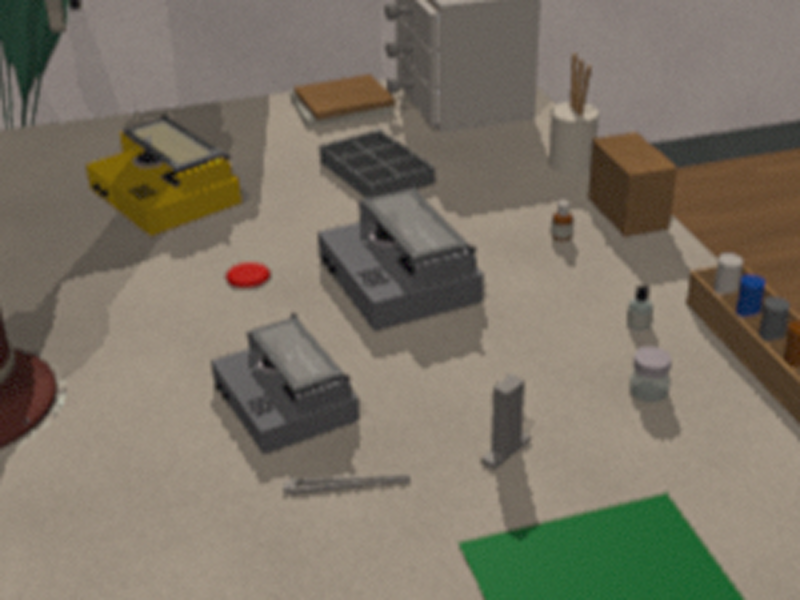

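Candidates for the unit (scene pixels): yellow (407,256) is excluded by colour, small grey (272,160) is smaller, large grey (252,214) is my choice. The prop is at scene (200,145), side (300,262). Next I fit both models to the masks.

```bash
cat > h.py <<'E'
from rig import manip
import cv2,numpy as np
from scipy.optimize import minimize
def box(x0,x1,y0,y1,z0,z1): return np.array([[x,y,z] for x in(x0,x1) for y in(y0,y1) for z in(z0,z1)])/1e3
UNIT=[box(-85,65,-95,95,0,45),np.vstack([box(-26,52,-91,91,45,79),box(-25,50,-80,80,81,85)])]
PROP=[box(-31,31,-9,9,0,8),box(-15,15,-9,9,8,92)]
def w(p,P):
    c,s=np.cos(p[2]),np.sin(p[2]); z=p[3] if len(p)>3 else 0
    return np.c_[c*P[:,0]-s*P[:,1]+p[0],s*P[:,0]+c*P[:,1]+p[1],P[:,2]+z]
def K(f): return np.array([[f['fx'],0,f['cx']],[0,f['fy'],f['cy']],[0,0,1.]])
def proj(f,P): return cv2.projectPoints(np.ascontiguousarray(P,float),np.array(f['rvec'],float),np.array(f['tvec'],float),K(f),None)[0][:,0]
def ray(f,uv,z):
    R=cv2.Rodrigues(np.array(f['rvec'],float))[0]; c=-R.T@f['tvec']
    d=R.T@np.linalg.inv(K(f))@[uv[0],uv[1],1]; return c+d*(z-c[2])/d[2]
def sil(f,p,parts,S=4):
    m=np.zeros((384*S,512*S),np.uint8)
    for P in parts:
        h=cv2.convexHull(((proj(f,w(p,P))+.5)*S).astype(np.float32)); cv2.fillPoly(m,[np.int32(h)],255)
    return cv2.resize(m,(512,384),interpolation=cv2.INTER_AREA)/255.
def fit(views,parts,p0,n=3):
    def cost(p):
        c=0
        for f,m in views:
            s=sil(f,p,parts); c+=1-np.minimum(s,m).sum()/np.maximum(s,m).sum()
        return c/len(views)
    best=None
    for st in p0:
        st=np.array(st,float); d=np.vstack([st]+[st+e for e in np.eye(len(st))*np.array([.01,.01,.15,.01])[:len(st)]])
        r=minimize(cost,st,method='Nelder-Mead',options=dict(initial_simplex=d,xatol=1e-4,fatol=1e-5))
        if best is None or r.fun<best.fun: best=r
    return best.x,best.fun
def pick(f,name,uv):
    rs=[r for r in manip.regions_of(name,f) if np.hypot(*(np.array(r['at'])-uv))<25]
    return (rs[0]['mask']*1.) if rs else None
E
python3 - <<'E'
from h import *
a,b=manip.grab_frame('scene'),manip.grab_frame('side')
for name,parts,ua,ub,z in [('unit',UNIT,(252,214),(261,201),.04),('prop',PROP,(200,145),(300,262),.04)]:
    g=ray(a,ua,z),ray(b,ub,z); print(g)
    v=[(f,m) for f,m in ((a,pick(a,name,ua)),(b,pick(b,name,ub))) if m is not None]
    c=(g[0]+g[1])/2
    for k in range(0,4 if name=='unit' else 4):
        pass
    yaws=np.arange(-np.pi,np.pi,np.pi/4) if name=='unit' else np.arange(0,np.pi,np.pi/4)
    for yw in yaws:
        x,c_=fit(v,parts,[[c[0],c[1],yw]]); print(name,len(v),np.round(x,4),round(c_,3))
for n,z in (('jar',.025),('tweezers',0),('figbase',0),('tray',.015),('paint0',.03),('paint1',.03)):
    for f in (a,b):
        for r in manip.regions_of(n,f)[:2]: print(n,round(r['score'],2),np.round(r['at']),np.round(ray(f,r['at'],z),3))
E
```

```text
(array([0.55096213, 0.10980962, 0.04      ]), array([0.53082895, 0.06544788, 0.04      ]))
unit 1 [ 0.5279  0.0974 -3.0421] 0.131
unit 1 [ 0.5273  0.0976 -3.0466] 0.131
unit 1 [ 0.5294  0.0839 -1.7463] 0.26
unit 1 [0.5426 0.097  0.1088] 0.056
unit 1 [0.543  0.0964 0.1125] 0.056
unit 1 [0.5432 0.0977 0.1036] 0.057
unit 1 [0.538  0.0926 1.6246] 0.246
unit 1 [0.5273 0.0981 2.3515] 0.232
(array([ 0.53154394, -0.28318455,  0.04      ]), array([ 0.54048471, -0.26591208,  0.04      ]))
prop 2 [ 0.5419 -0.261   0.6209] 0.154
prop 2 [ 0.5416 -0.2613  0.6037] 0.155
prop 2 [ 0.541  -0.2634  1.8403] 0.289
prop 2 [ 0.5413 -0.2611  2.621 ] 0.286
jar 0.8 [151. 175.] [ 0.734 -0.226  0.025]
jar 0.21 [249. 200.] [0.522 0.041 0.025]
jar 0.61 [353. 245.] [ 0.724 -0.227  0.025]
jar 0.53 [261. 202.] [0.536 0.085 0.025]
tweezers 0.46 [242. 144.] [ 0.372 -0.265  0.   ]
tweezers 0.76 [235. 280.] [ 0.363 -0.239  0.   ]
figbase 0.79 [319. 209.] [0.345 0.157 0.   ]
figbase 0.47 [204. 204.] [0.356 0.17  0.   ]
tray 0.72 [301. 300.] [0.586 0.394 0.015]
tray 0.57 [255. 213.] [0.527 0.087 0.015]
tray 0.7 [248. 162.] [0.579 0.398 0.015]
tray 0.53 [354. 245.] [ 0.733 -0.217  0.015]
paint0 0.67 [149. 204.] [ 0.785 -0.091  0.03 ]
paint0 0.53 [180. 256.] [0.781 0.139 0.03 ]
paint0 0.69 [323. 184.] [0.779 0.118 0.03 ]
paint0 0.67 [349. 221.] [ 0.765 -0.119  0.03 ]
paint1 0.67 [149. 204.] [ 0.785 -0.091  0.03 ]
paint1 0.53 [180. 256.] [0.781 0.139 0.03 ]
paint1 0.69 [323. 184.] [0.779 0.118 0.03 ]
paint1 0.67 [349. 221.] [ 0.765 -0.119  0.03 ]
```

```bash
python3 -m inch '-.75 -.69 -.2 0;-.75 -.69 -.2 0;-.75 -.69 -.2 0;-.75 -.69 -.2 0' && python3 -m inch '-.75 -.69 -.2 0;-.75 -.69 -.2 0;-.75 -.69 -.2 0;-.75 -.69 -.2 0' && python3 -m inch '-.75 -.69 0 0;-.75 -.69 0 0;-.75 -.69 0 0;-.75 -.69 0 0' && python3 -m inch '-.75 -.69 0 -.195;-.75 -.69 0 -.195;-.75 -.69 0 -.195;-.75 -.69 0 -.195;-.75 -.69 0 -.195;-.75 -.69 0 -.195'
python3 - <<'E'
from h import *
s=manip.state();print(s['tcp_pos'],np.round(s['tool_rot'],3),s['joints'])
f=manip.grab_frame('wrist')
print(f['fx'],f['rvec'],f['tvec'])
for k in ['unit','guard','trim','prop']:
    for r in manip.regions_of(k,f)[:2]: print(k,round(r['score'],2),np.round(r['at']),r['mask'].sum())
im=f['color'].copy()
p=[.543,.097,.11]
for P in UNIT+[np.array([[-6,40,77],[19,-40,45],[-25,0,81]])/1e3]:
    for u in proj(f,w(p,P)):cv2.circle(im,tuple(int(round(x)) for x in u),3,(255,0,0),1)
cv2.imwrite('pics/w1.png',cv2.cvtColor(cv2.resize(im,(800,600)),cv2.COLOR_RGB2BGR))
E
```

```text
t: 2.08
tcp_pos: [0.262, 0.4908, 0.2493]
tool_rot: [[-0.96, 0.28, 0.002], [0.28, 0.96, -0.001], [-0.002, -0.001, -1.0]]
force: [1.4, 0.7, 0.1]
finger_gap: 0.0928
grip_force: 0.0
t: 2.42
tcp_pos: [0.3412, 0.3598, 0.2797]
tool_rot: [[-0.96, 0.281, 0.002], [0.281, 0.96, -0.0], [-0.002, 0.0, -1.0]]
force: [0.2, -0.5, 0.8]
finger_gap: 0.0925
grip_force: 0.0
t: 2.75
tcp_pos: [0.4204, 0.2283, 0.2792]
tool_rot: [[-0.959, 0.282, 0.002], [0.282, 0.959, -0.001], [-0.002, -0.001, -1.0]]
force: [-0.2, 0.3, -0.5]
finger_gap: 0.0932
grip_force: 0.0
t: 3.25
tcp_pos: [0.4989, 0.0986, 0.2786]
tool_rot: [[-0.995, -0.101, 0.0], [-0.101, 0.995, -0.001], [-0.0, -0.001, -1.0]]
force: [-0.4, 1.0, -0.1]
finger_gap: 0.093
grip_force: 0.0
[0.49894256 0.0986466  0.27864018] [[-0.995 -0.101  0.   ]
 [-0.101  0.995 -0.001]
 [-0.    -0.001 -1.   ]] [-16.76849626  19.2199126    4.26433131  99.43044414  -1.52334225
  61.39478359  83.80545195]
304.9275662709692 [-1.95852474 -2.16760691 -0.32494331] [-0.04638642 -0.53685362  0.30115111]
unit 0.83 [249. 184.] 15959
unit 0.68 [475.  41.] 5467
guard 0.75 [252. 212.] 7221
guard 0.59 [508.  30.] 219
trim 0.49 [275. 182.] 86
prop 0.58 [  8. 168.] 553
```

View pics/w1.png

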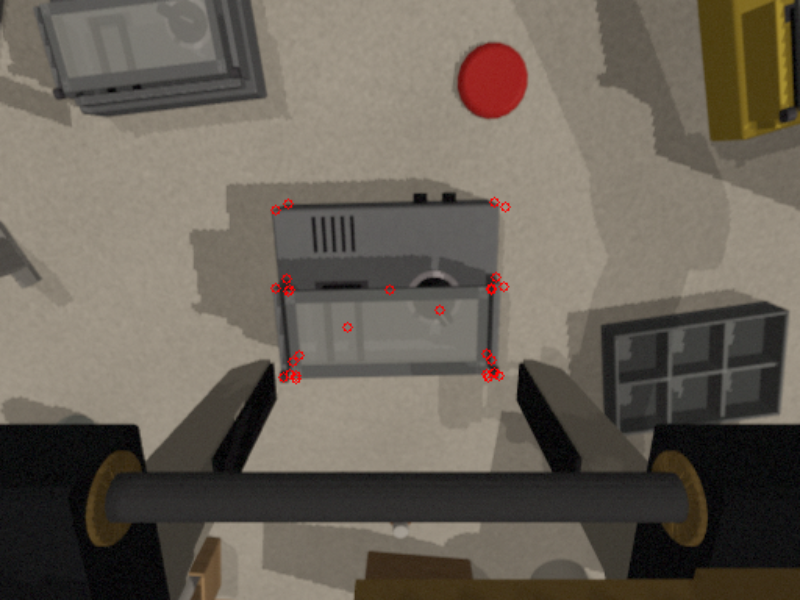

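The overlay sits well on the large grey unit (knob at about (435,285), pocket side at lower y). Next I refine the unit fit and move over to the prop.

```bash
python3 - <<'E'
from h import *
f=manip.grab_frame('wrist'); a=manip.grab_frame('scene')
v=[(f,pick(f,'unit',(249,184)))]
print(fit(v,UNIT,[[.543,.097,.1]]))
m=pick(a,'unit',(252,214))
if m is not None: print(fit(v+[(a,m)],UNIT,[[.543,.097,.1]]))
# edge check: front edge of box
g=cv2.cvtColor(f['color'],cv2.COLOR_RGB2GRAY)
E
python3 -m inch '.08 -.75 0 0;.08 -.75 0 0;.08 -.75 0 0;.08 -.75 0 0' >/dev/null && python3 -m inch '.08 -.75 0 0;.08 -.75 0 0;.08 -.75 0 0;.08 -.75 0 0'>/dev/null && python3 -m inch '.08 -.75 0 -.25;.08 -.75 0 -.25;.08 -.75 0 -.25;.08 -.75 0 -.25;.08 -.75 0 -.25'
python3 - <<'E'
from h import *
f=manip.grab_frame('wrist'); a=manip.grab_frame('scene'); b=manip.grab_frame('side')
im=f['color'].copy()
v=[]
for g in (f,a,b):
    u=proj(g,np.array([[.542,-.261,.04]]))[0]; m=pick(g,'prop',u); print(u, None if m is None else m.sum())
    if m is not None:
        print(fit([(g,m)],PROP,[[.542,-.261,.6],[.542,-.261,.4]])); v.append((g,m))
x,c=fit(v,PROP,[[.542,-.261,.6],[.542,-.261,.4]]); print(x,c,np.degrees(x[2]))
for P in PROP:
    for u in proj(f,w(x,P)):cv2.circle(im,tuple(int(round(q)) for q in u),2,(255,0,0),1)
cv2.imwrite('pics/w2.png',cv2.cvtColor(cv2.resize(im[:280],(800,437)),cv2.COLOR_RGB2BGR))
E
```

```text
(array([0.54302475, 0.09388434, 0.12431437]), np.float64(0.01726299031978895))
(array([0.5425405 , 0.09359818, 0.12538133]), np.float64(0.025638687552117956))
t: 4.78
tcp_pos: [0.4985, -0.2389, 0.2783]
tool_rot: [[-0.821, -0.571, -0.0], [-0.571, 0.821, 0.0], [0.0, 0.0, -1.0]]
force: [-0.2, 0.9, 1.1]
finger_gap: 0.0932
grip_force: 0.0
[222.8524411  180.63102727] 810.0
(array([ 0.54250916, -0.26209892,  0.49631722]), np.float64(0.06833987244091544))
[199.91083312 148.92579281] 237.0
(array([ 0.54299261, -0.26332484,  0.62786373]), np.float64(0.14621990380843053))
[299.8588209  260.76968342] 390.0
(array([ 0.54204302, -0.26150054,  0.59749591]), np.float64(0.10121723461563736))
[ 0.54259068 -0.2622967   0.53186374] 0.1152011742702738 30.47354736856676
```

View pics/w2.png

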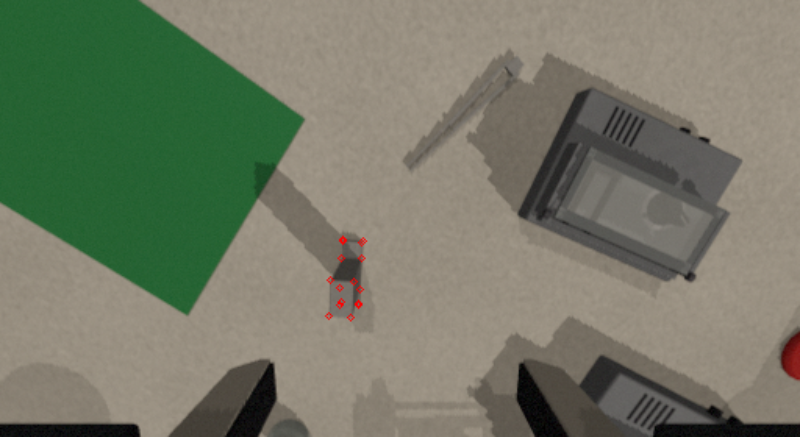

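```bash
python3 -m inch '-.133 -.292 0 .05;-.133 -.292 .3 .05;-.133 -.292 .6 .05;-.133 -.292 .9 .05;-.133 -.292 .9 .05' >/dev/null && python3 -m inch '0 0 .2 0;0 0 .4 0;0 0 .555 0;0 0 .555 0;0 0 .555 0'
python3 - <<'E'
from h import *
f=manip.grab_frame('wrist'); b=manip.grab_frame('side')
cv2.imwrite('pics/g1.png',cv2.cvtColor(np.hstack([f['color'][100:384,100:412],cv2.resize(b['color'][200:310,250:350],(284,284))]),cv2.COLOR_RGB2BGR))
E
```

```text
t: 5.92
tcp_pos: [0.5406, -0.2613, 0.0609]
tool_rot: [[-0.873, -0.488, -0.0], [-0.488, 0.873, 0.0], [0.0, 0.001, -1.0]]
force: [0.0, 0.4, 0.0]
finger_gap: 0.0929
grip_force: 0.0
```

View pics/g1.png

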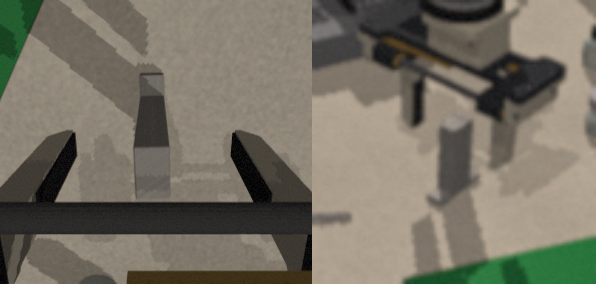

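The stem (crop column 153) is centred and aligned between the fingers, so I close.

```bash
python3 -m inch '0 0 0 0;0 0 0 0;0 0 0 0;0 0 0 0;0 0 0 0;0 0 0 0;0 0 0 0;0 0 0 0' -1 | grep -v rot; python3 -m inch '0 0 -.1 0;0 0 -.3 0;0 0 -.6 0;0 0 -.9 0;0 0 -1 0;0 0 -1 0'
python3 - <<'E'
from h import *
s=manip.state(); t=s['tcp_pos']; R=s['tool_rot']
f=manip.grab_frame('wrist'); a=manip.grab_frame('scene'); b=manip.grab_frame('side')
yw=np.arctan2(-R[1,0],-R[0,0]); p0=[t[0]-.003*R[0,0],t[1]-.003*R[1,0],yw,t[2]-.06]
print(p0)
for g in (f,a,b):
    u=proj(g,np.array([[p0[0],p0[1],p0[3]+.04]]))[0]; m=pick(g,'prop',u)
    if m is not None: print(m.sum(),fit([(g,m)],PROP,[p0]))
E
```

```text
t: 6.68
tcp_pos: [0.5402, -0.2619, 0.0604]
force: [-0.6, 0.0, 0.1]
finger_gap: 0.0442
grip_force: 0.0
t: 7.18
tcp_pos: [0.5434, -0.2637, 0.2168]
tool_rot: [[-0.873, -0.487, 0.011], [-0.487, 0.873, -0.005], [-0.007, -0.01, -1.0]]
force: [-0.2, -0.5, -0.7]
finger_gap: 0.0045
grip_force: 0.0
[np.float64(0.546047164224164), np.float64(-0.26220946797000744), np.float64(0.5090837566508518), np.float64(0.15677072612612755)]
```

The fingers had not closed before the lift; they are slow, about 70 mm/s. I check whether the prop was disturbed.

```bash
python3 -m inch '0 0 0 0;0 0 0 0;0 0 0 0;0 0 0 0;0 0 0 0;0 0 0 0;0 0 0 0;0 0 0 0;0 0 0 0;0 0 0 0;0 0 0 0;0 0 0 0' 1
python3 - <<'E'
from h import *
f=manip.grab_frame('wrist'); a=manip.grab_frame('scene'); b=manip.grab_frame('side')
for g in (f,a,b):
    u=proj(g,np.array([[.5425,-.262,.04]]))[0]; m=pick(g,'prop',u)
    if m is not None: print(m.sum(),fit([(g,m)],PROP,[[.5425,-.262,.5]]))
cv2.imwrite('pics/g2.png',cv2.cvtColor(np.hstack([f['color'][100:384,100:412],cv2.resize(b['color'][200:310,250:350],(284,284))]),cv2.COLOR_RGB2BGR))
E
```

```text
t: 8.48
tcp_pos: [0.5402, -0.2619, 0.2104]
tool_rot: [[-0.873, -0.487, -0.0], [-0.487, 0.873, -0.0], [0.0, -0.0, -1.0]]
force: [0.1, -1.2, -0.7]
finger_gap: 0.0759
grip_force: 0.0
1049.0 (array([ 0.54212463, -0.26211717,  0.5546393 ]), np.float64(0.057439595368339647))
258.0 (array([ 0.5416376 , -0.26548902,  0.58575099]), np.float64(0.0946649594536918))
435.0 (array([ 0.54045328, -0.26344312,  0.44291464]), np.float64(0.09409791454512784))
```

View pics/g2.png

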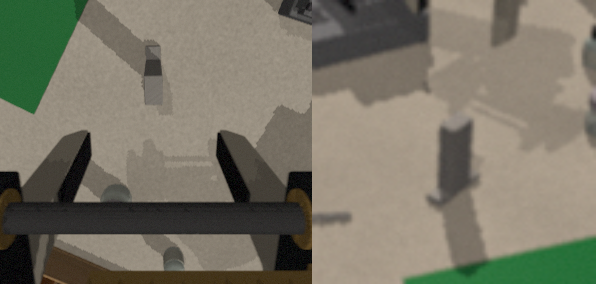

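The prop still stands where it was (crop column 153). I go down again and give the fingers enough time.

```bash
python3 -m inch '0 0 .2 0;0 0 .45 0;0 0 .7 0;0 0 .9 0;0 0 1 0;0 0 1 0;0 0 1 0' 0 | grep -v rot; python3 -m inch '0 0 0 0;0 0 0 0;0 0 0 0;0 0 0 0;0 0 0 0;0 0 0 0;0 0 0 0;0 0 0 0;0 0 0 0' -1; 
```

```text
t: 9.37
tcp_pos: [0.5401, -0.2618, 0.06]
force: [-0.1, -0.4, 0.2]
finger_gap: 0.0508
grip_force: 0.0
t: 10.12
tcp_pos: [0.5406, -0.2621, 0.0613]
tool_rot: [[-0.873, -0.487, 0.001], [-0.487, 0.873, -0.001], [-0.001, -0.001, -1.0]]
force: [0.2, 0.1, 6.2]
finger_gap: 0.0179
grip_force: 29.8
```

```bash
python3 -m inch '0 0 -.1 0;0 0 -.3 .05;0 0 -.5 .1;0 0 -.7 .15;0 0 -.9 .192;0 0 -.93 .192;0 0 -.93 .192' | tail -3; python3 -m inch '.034 .2 0 0;.034 .45 0 0;.034 .695 0 0;.034 .695 0 0' >/dev/null;python3 -m inch '.034 .25 0 0;.034 .5 0 0;.034 .695 0 0;.034 .695 0 0' >/dev/null;python3 -m inch '.034 .25 0 0;.034 .5 0 0;.034 .695 0 0;.034 .695 0 0;.034 .695 0 0;.034 .695 0 0;.034 .695 0 0'
cat >> h.py <<'E'
U=np.array([.5427,.0937,.125])
def tou(x,y):
    d=np.array([x,y])-U[:2]; c,s=np.cos(U[2]),np.sin(U[2]); return np.array([c*d[0]+s*d[1],-s*d[0]+c*d[1]])*1e3
def rep(off=.0022):
    s=manip.state(); t=s['tcp_pos'];R=s['tool_rot']
    print('prop in unit',np.round(tou(t[0]-off*R[0,0],t[1]-off*R[1,0]),1),'h',round((t[2]-.0605-.045)*1e3,1),'yaw err',round(np.arctan2(-R[1,0],-R[0,0])-U[2],4),'F',np.round(s['force'],1),'t',s['t'])
E
python3 - <<'E'
from h import *
rep()
s=manip.state(); t=s['tcp_pos']; R=s['tool_rot']; yw=np.arctan2(-R[1,0],-R[0,0])
p0=[t[0]-.002*R[0,0],t[1]-.002*R[1,0],yw,t[2]-.0605]; print(p0)
v=[]
for n in ('wrist','scene','side'):
    g=manip.grab_frame(n)
    u=proj(g,np.array([[p0[0],p0[1],p0[3]+.04]]))[0]; m=pick(g,'prop',u); 
    q=pick(g,'unit',proj(g,np.array([[.5427,.0937,.05]]))[0])
    cv2.imwrite('pics/c_%s.png'%n,cv2.cvtColor(g['color'],cv2.COLOR_RGB2BGR))
    if m is not None: print(n,m.sum(),fit([(g,m)],PROP,[p0]))
    if q is not None: print('unit',q.sum(),fit([(g,q)],UNIT,[U]))
E
```

```text
force: [-0.7, -0.5, -4.3]
finger_gap: 0.0176
grip_force: 29.9
t: 11.95
tcp_pos: [0.4854, 0.0447, 0.1988]
tool_rot: [[-0.992, -0.123, -0.002], [-0.123, 0.992, -0.001], [0.003, -0.001, -1.0]]
force: [0.2, -1.6, -2.8]
finger_gap: 0.0182
grip_force: 30.0
prop in unit [-60.8 -41.5] h 93.3 yaw err -0.0017 F [ 0.2 -1.6 -2.8] t 11.95
[np.float64(0.48737555216586687), np.float64(0.04493806476203637), np.float64(0.12327815729339014), np.float64(0.13830838002765874)]
wrist 3934.0 (array([0.48788773, 0.04429821, 0.13331265, 0.13730043]), np.float64(0.022365147685989517))
scene 346.0 (array([0.48875113, 0.04438863, 0.16825296, 0.13895035]), np.float64(0.26098714767722375))
unit 3378.0 (array([0.54141338, 0.09064983, 0.13686293]), np.float64(0.038706971750654295))
side 283.0 (array([0.48849268, 0.04756541, 0.12991808, 0.13699501]), np.float64(0.2917353594724392))
unit 2122.0 (array([0.54303021, 0.09640261, 0.11172617]), np.float64(0.08065297099750701))
```

The held prop matches the model. Next I lower in front of the lip, move the toe under it, and begin levering.

```bash
python3 -m inch '0 -.01 .1 0;0 -.01 .25 0;0 -.01 .4 0;0 -.01 .487 0;0 -.01 .487 0;0 -.01 .487 0' | grep force; python3 -m inch '-.03 0 0 0;-.06 0 0 0;-.1 0 0 0;-.1 0 0 0;-.1 0 0 0' | grep force
python3 - <<'E'
from h import *
rep()
E
python3 -m inch '0 0 -.02 0;0 0 -.04 0;0 0 -.06 0;-.003 0 -.08 0;-.006 0 -.1 0;-.01 0 -.13 0;-.015 0 -.16 0;-.017 0 -.183 0;-.017 0 -.183 0' | grep force
python3 - <<'E'
from h import *
rep()
f=manip.grab_frame('side');a=manip.grab_frame('scene')
cv2.imwrite('pics/l1.png',cv2.cvtColor(np.hstack([cv2.resize(f['color'][130:250,190:320],(390,360)),cv2.resize(a['color'][140:260,190:320],(390,360))]),cv2.COLOR_RGB2BGR))
E
```

```text
force: [-0.5, -0.6, -2.5]
grip_force: 30.0
force: [-0.3, -0.0, -4.1]
grip_force: 30.0
prop in unit [-44.1 -41.2] h 21.9 yaw err 0.0004 F [-0.3 -0.  -4.1] t 13.3167
force: [-0.5, -0.3, -3.8]
grip_force: 30.0
prop in unit [-41.8 -41.3] h 49.7 yaw err 0.0002 F [-0.5 -0.3 -3.8] t 14.0667
```

View pics/l1.png

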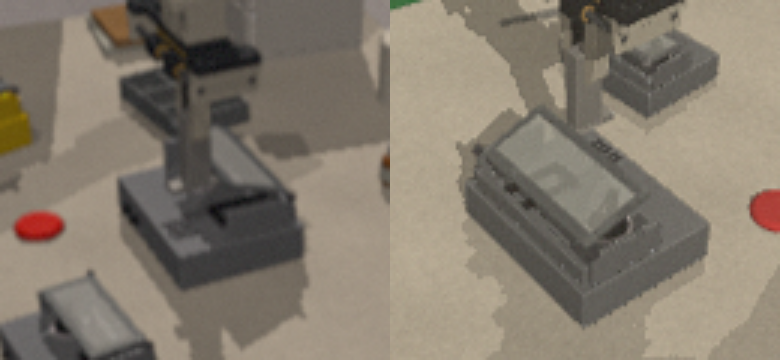

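The guard is riding up on the toe in both views. I continue along the arc to about 65°.

```bash
python3 -m inch '-.02 0 -.055 0;-.039 0 -.105 0;-.065 0 -.14 0;-.09 0 -.175 0;-.119 0 -.209 0;-.15 0 -.237 0;-.185 0 -.265 0;-.21 0 -.28 0;-.235 0 -.297 0;-.261 0 -.309 0;-.261 0 -.309 0;-.261 0 -.309 0' | grep force
python3 - <<'E'
from h import *
rep()
f=manip.grab_frame('side');a=manip.grab_frame('scene')
cv2.imwrite('pics/l2.png',cv2.cvtColor(np.hstack([cv2.resize(f['color'][130:250,190:320],(390,360)),cv2.resize(a['color'][140:260,190:320],(390,360))]),cv2.COLOR_RGB2BGR))
E
```

```text
force: [0.3, -0.8, -4.1]
grip_force: 30.0
prop in unit [ -3.2 -41.2] h 95.1 yaw err 0.0003 F [ 0.3 -0.8 -4.1] t 15.1667
```

View pics/l2.png

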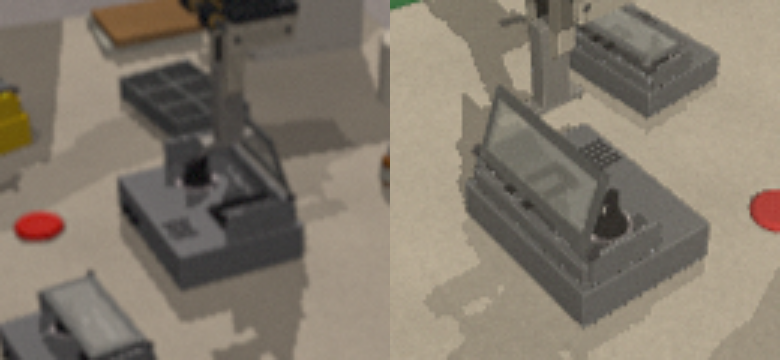

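```bash
python3 -m inch '-.02 0 0 0;-.04 0 0 0;-.04 0 .04 0;-.04 0 .08 0;-.04 0 .12 0;-.04 0 .16 0;-.04 0 .2 0;-.04 0 .24 0;-.04 0 .28 0;-.04 0 .32 0;-.04 0 .36 0;-.04 0 .36 0' | grep force
python3 - <<'E'
from h import *
rep()
E
python3 -m inch '0 0 .03 0;0 0 .06 0;0 0 .09 0;0 0 .12 0;0 0 .15 0;0 0 .16 0;0 0 .16 0' | grep force
python3 - <<'E'
from h import *
rep()
f=manip.grab_frame('side');a=manip.grab_frame('scene')
cv2.imwrite('pics/l3.png',cv2.cvtColor(np.hstack([cv2.resize(f['color'][130:250,190:320],(390,360)),cv2.resize(a['color'][140:260,190:320],(390,360))]),cv2.COLOR_RGB2BGR))
E
```

```text
force: [-1.4, 0.1, -4.3]
grip_force: 30.0
prop in unit [  1.9 -41.2] h 39.7 yaw err 0.0002 F [-1.4  0.1 -4.3] t 16.2667
force: [-0.3, 0.1, -3.8]
grip_force: 30.0
prop in unit [  2.3 -41.2] h 16.5 yaw err 0.0003 F [-0.3  0.1 -3.8] t 16.85
```

View pics/l3.png

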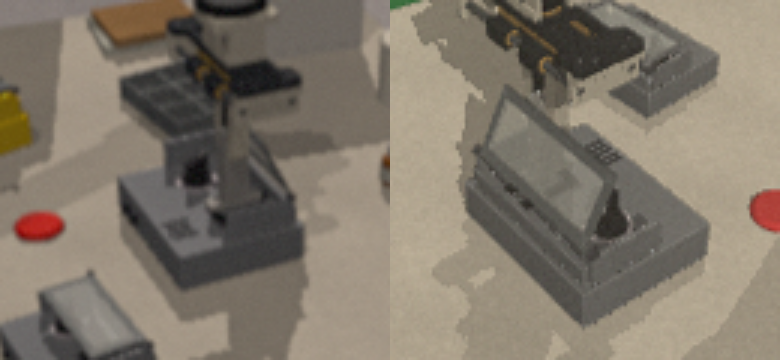

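```bash
cat > r.py <<'E'
from h import *
rep()
E
python3 -m inch '-.02 0 0 0;-.04 0 0 0;-.06 0 0 0;-.08 0 0 0;-.1 0 0 0;-.1 0 0 0;-.1 0 0 0' >/dev/null; python3 r.py
python3 -m inch '-.005 0 0 0;-.01 0 0 0;-.01 0 0 0' >/dev/null; python3 r.py
python3 -m inch '-.005 0 0 0;-.007 0 0 0;-.007 0 0 0' >/dev/null; python3 r.py
python3 -m inch '-.005 0 0 0;-.007 0 0 0;-.007 0 0 0' >/dev/null; python3 r.py
```

```text
prop in unit [ 17.9 -41.2] h 17.1 yaw err 0.0003 F [-0.4  0.  -3.2] t 17.5333
prop in unit [ 19.3 -41.2] h 17.1 yaw err 0.0003 F [ 0.   0.7 -4.3] t 17.7833
prop in unit [ 20.3 -41.2] h 17.2 yaw err 0.0003 F [-0.7 -0.4 -3.4] t 18.0333
prop in unit [ 20.5 -41.2] h 16.9 yaw err 0.0002 F [-1.1 -0.4 -3.1] t 18.2833
```

```bash

python3 -m inch '-.005 0 0 0;-.007 0 0 0;-.007 0 0 0' >/dev/null; python3 r.py
python3 -m inch '-.005 0 0 0;-.007 0 0 0;-.007 0 0 0' >/dev/null; python3 r.py
```

```text
prop in unit [ 20.8 -41.2] h 16.8 yaw err 0.0002 F [-4.9  0.1 -1.9] t 18.5333
prop in unit [ 21.1 -41.2] h 16.6 yaw err 0.0002 F [-5.4 -0.2 -0.5] t 18.7833
```

```bash

python3 -m inch '.01 0 0 0;.02 0 0 0;.031 0 0 0;.031 0 .01 0;.031 0 .02 0;.031 0 .028 0;.031 0 .033 0;.031 0 .037 0;.031 0 .037 0' >/dev/null; python3 r.py
python3 -m inch '0 0 .004 0;0 0 .008 0;0 0 .012 0;0 0 .016 0;0 0 .02 0;0 0 .024 0;0 0 .024 0' >/dev/null; python3 r.py
python3 -m inch '0 0 .004 0;0 0 .008 0;0 0 .01 0;0 0 .01 0' >/dev/null; python3 r.py
```

```text
prop in unit [ 19.  -41.2] h 11.5 yaw err 0.0003 F [ 0.6  0.  -3.4] t 19.5333
prop in unit [ 18.9 -41.2] h 8.8 yaw err 0.0002 F [-2.1 -0.   2.3] t 20.1167
prop in unit [ 19.  -41.2] h 8.6 yaw err 0.0002 F [-4.5 -0.  11.8] t 20.45
```

```bash
cat >> h.py <<'E'
def rep2():
    rep(); s=manip.state(); R=s['tool_rot']; print('torque unit-ish (tool frame)',np.round(np.array(R).T@s['wrist_torque'],3),'F tool',np.round(np.array(R).T@s['force'],1),s['joint_torque'][:0])
E
python3 -c "
from h import *
rep2()"
python3 -m inch '0 0 -.01 0;0 0 -.02 0;0 0 -.034 0;0 0 -.034 0;0 0 -.034 0' >/dev/null; python3 -c "
from h import *
rep2()"
```

```text
prop in unit [ 19.  -41.2] h 8.6 yaw err 0.0002 F [-4.5 -0.  11.8] t 20.45
torque unit-ish (tool frame) [-0.048  1.183 -0.   ] F tool [  4.5   0.5 -11.8] []
prop in unit [ 18.8 -41.2] h 11.2 yaw err 0.0003 F [-0.5  1.  -3.8] t 20.8667
torque unit-ish (tool frame) [-0.017  0.166 -0.02 ] F tool [0.4 1.  3.8] []
```

```bash
cat > t.py <<'E'
from h import *
s=manip.state(); R=np.array(s['tool_rot']); print(np.round(R.T@s['wrist_torque'],3),np.round(R.T@s['force'],2),round((s['tcp_pos'][2]-.1055)*1e3,2),np.round(tou(*s['tcp_pos'][:2]),1),s['t'])
E
for i in 1 2 3 4; do python3 -m inch '0 0 0 0'>/dev/null; python3 t.py; done; echo press
python3 -m inch '0 0 .006 0;0 0 .012 0;0 0 .018 0;0 0 .024 0;0 0 .03 0;0 0 .034 0;0 0 .034 0' >/dev/null; python3 t.py
for i in 1 2 3 4 5; do python3 -m inch '0 0 0 0'>/dev/null; python3 t.py; done
```

```text
[-0.087  0.096 -0.051] [1.02 0.35 4.28] 11.23 [ 16.5 -41.2] 20.95
[0.022 0.101 0.039] [ 1.08 -0.01  3.81] 11.26 [ 16.5 -41.2] 21.0333
[ 0.011  0.085 -0.002] [ 0.52 -0.48  3.74] 11.33 [ 16.5 -41.2] 21.1167
[-0.016  0.135  0.038] [0.17 0.52 4.13] 11.42 [ 16.5 -41.2] 21.2
press
[-0.026  1.11  -0.022] [ 2.99 -0.03 -8.94] 8.67 [ 16.7 -41.2] 21.7833
[ 0.024  1.063 -0.007] [ 4.65  0.53 -9.85] 8.66 [ 16.7 -41.3] 21.8667
[-0.046  0.993  0.011] [ 4.34  0.47 -9.91] 8.68 [ 16.7 -41.3] 21.95
[-0.034  1.112  0.011] [ 3.12  1.07 -9.53] 8.65 [ 16.7 -41.3] 22.0333
[-0.016  1.035  0.053] [ 4.29  0.78 -9.33] 8.66 [ 16.8 -41.2] 22.1167
[-0.033  1.063  0.055] [ 3.56  0.72 -9.12] 8.65 [ 16.7 -41.2] 22.2
```

```bash

python3 -m inch '0 0 -.008 0;0 .007 -.008 0;0 .013 -.008 0;0 .013 -.008 0' >/dev/null; python3 t.py
python3 -m inch '0 .007 0 0;0 .013 0 0;0 .013 0 0' >/dev/null; python3 t.py
python3 -m inch '0 .007 0 0;0 .013 0 0;0 .013 0 0' >/dev/null; python3 t.py
```

```text
[ 0.648  0.844 -0.014] [ 2.87 -1.96 -6.01] 8.67 [ 16.7 -40.9] 22.5333
[1.217 0.646 0.042] [ 2.7  -3.69 -5.62] 8.54 [ 17.1 -40. ] 22.7833
[ 1.176 -0.032  0.049] [ 0.25 -4.9   2.88] 7.22 [ 16.9 -36.6] 23.0333
```

```bash

python3 -m inch '0 0 0 0;0 0 0 0' >/dev/null; python3 t.py
python3 -m inch '0 0 .004 0;0 0 .008 0;0 0 .012 0;0 0 .012 0' >/dev/null; python3 t.py
```

```text
[ 1.416 -0.157 -0.03 ] [-0.71 -4.92  3.77] 7.22 [ 16.9 -36.6] 23.2
[ 1.51  -0.034  0.064] [-0.89 -5.08  2.67] 5.75 [ 16.6 -36.6] 23.5333
```

```bash

python3 -m inch '0 -.009 0 0;0 -.018 0 0;0 -.018 0 0' >/dev/null; python3 t.py
python3 -m inch '0 0 .004 0;0 0 .008 0;0 0 .012 0;0 0 .016 0;0 0 .02 0;0 0 .024 0;0 0 .028 0;0 0 .032 0;0 0 .034 0;0 0 .034 0' >/dev/null; python3 t.py
```

```text
[ 0.588 -0.083  0.035] [-0.24 -2.71  3.31] 5.61 [ 16.5 -37. ] 23.7833
[-0.245  0.298 -0.002] [ 1.02 -0.06  2.57] 0.89 [ 16.4 -37.5] 24.6167
```

```bash

python3 -m inch '0 0 .004 0;0 0 .008 0;0 0 .012 0;0 0 .016 0;0 0 .016 0' >/dev/null; python3 t.py
python3 -m inch '0 0 .004 0;0 0 .007 0;0 0 .007 0' >/dev/null; python3 t.py
```

```text
[-0.44   1.245 -0.066] [  5.96   1.7  -12.46] 0.8 [ 16.4 -37.5] 25.0333
[-0.385  1.72  -0.036] [  6.77   2.23 -18.03] 0.78 [ 16.5 -37.6] 25.2833
```

```bash

python3 -m inch '0 0 -.01 0;0 0 -.02 0;0 0 -.025 0;0 0 -.025 0;0 0 -.025 0' >/dev/null; python3 t.py
python3 - <<'E'
from h import *
for n in ('side','wrist','scene'):
    g=manip.grab_frame(n)
    cv2.imwrite('pics/seat_%s.png'%n,cv2.cvtColor(g['color'],cv2.COLOR_RGB2BGR))
    for k in ('guard','prop'):
        q=pick(g,k,proj(g,np.array([[.55,.08,.09]]))[0]); print(n,k,None if q is None else q.sum())
a=cv2.imread('pics/seat_side.png');b=cv2.imread('pics/seat_scene.png')
cv2.imwrite('pics/l4.png',np.hstack([cv2.resize(a[120:240,200:320],(400,400),interpolation=2),cv2.resize(b[140:260,190:310],(400,400),interpolation=2)]))
E
```

```text
[-0.109  0.15   0.008] [ 1.81 -0.32  1.22] 0.86 [ 16.7 -38.3] 25.7
side guard 93.0
side prop 223.0
wrist guard None
wrist prop None
scene guard 1015.0
scene prop 1126.0
```

View pics/l4.png

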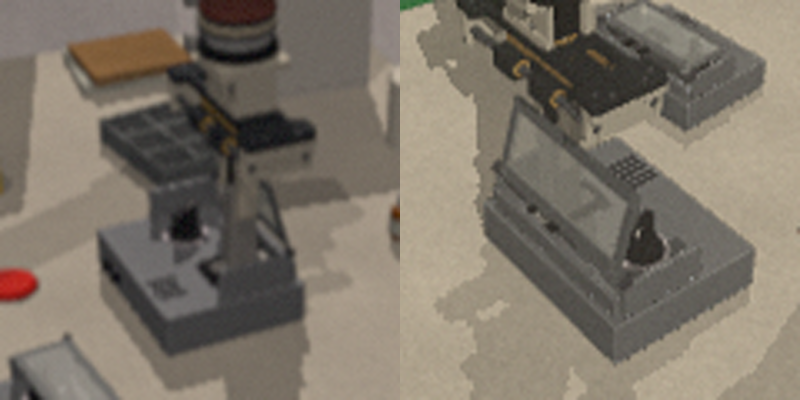

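The prop is down in the frame (side crop about (235,250)) with the guard leaning open on it. Next I release and back out towards the robot.

```bash

python3 -m inch '0 0 0 0;0 0 0 0;0 0 0 0;0 0 0 0;0 0 0 0;0 0 0 0;0 0 0 0' 0 | grep -v rot; python3 t.py
python3 -m inch '.02 0 0 0;.06 0 0 0;.12 0 0 0;.2 0 0 0;.3 0 0 0;.4 0 0 0;.4 0 -.1 0;.4 0 -.1 0;.4 0 -.1 0'|grep force
python3 - <<'E'
from h import *
rep(0)
p=tuple(U)+(.045,); q=w([*U],np.array([[.0187,-.038,.045]]))[0]
p0=[q[0],q[1],U[2],.045]; print(p0)
for n in ('wrist','scene','side'):
    g=manip.grab_frame(n)
    cv2.imwrite('pics/rel_%s.png'%n,cv2.cvtColor(g['color'],cv2.COLOR_RGB2BGR))
    m=pick(g,'prop',proj(g,np.array([[p0[0],p0[1],.09]]))[0])
    if m is not None: print(n,'prop',m.sum(),fit([(g,m)],PROP,[p0]))
    for r in manip.regions_of('trim',g)[:2]: print(n,'trim',r['score'],r['at'],r['mask'].sum(),'expect',proj(g,w(U,np.array([[-.006,.04,.077]])))[0])
E
```

```text
t: 26.73
tcp_pos: [0.564, 0.058, 0.1067]
force: [-0.1, 0.7, -0.7]
finger_gap: 0.0463
grip_force: 0.0
[-0.003  0.007  0.047] [0.04 0.72 0.72] 1.21 [ 16.7 -38.1] 26.7333
force: [0.2, 0.0, -0.0]
grip_force: 0.0
prop in unit [-42.9 -38.1] h 16.7 yaw err 0.0003 F [ 0.2  0.  -0. ] t 27.4833
[np.float64(0.5659917362458271), np.float64(0.05832790615958926), np.float64(0.125), 0.045]
wrist prop 2450.0 (array([0.57080582, 0.0578044 , 0.13685103, 0.04166652]), np.float64(0.30298133616019285))
wrist trim 0.9 [347.7, 246.2] 1485 expect [354.48640488 259.34099463]
wrist trim 0.63 [292.1, 212.2] 31888 expect [354.48640488 259.34099463]
scene prop 3507.0 (array([ 0.79255246,  0.50468331, -1.19398348,  0.45866171]), np.float64(0.5271059341005184))
scene trim 0.54 [265.2, 211.6] 121 expect [262.2945026  206.73934964]
scene trim 0.27 [300.9, 299.6] 3521 expect [262.2945026  206.73934964]
side prop 273.0 (array([0.56732246, 0.06091347, 0.20809498, 0.04836376]), np.float64(0.1871935731584854))
side trim 0.54 [259.0, 187.6] 59 expect [255.34662879 181.90391101]
side trim 0.44 [257.1, 203.9] 1967 expect [255.34662879 181.90391101]
```

```bash
cat >> h.py <<'E'
th=np.linspace(0,2*np.pi,24,endpoint=False)
KNOB=[box(-18,18,-5,5,7,32),np.vstack([np.c_[.019*np.cos(th),.019*np.sin(th),0*th+z] for z in (0,.007)])]
def knob(f):
    k=w(U,np.array([[-.006,.04,.045]]))[0]
    u=proj(f,k[None]+[0,0,.02])[0]; m=pick(f,'trim',u)
    if m is None: print('no mask'); return
    for q in (.3,1.7):
        x,c=fit([(f,m)],KNOB,[[k[0],k[1],U[2]+1.06-q,.045]]); print('knob q',round(U[2]+1.06-x[2],3),np.round(x,4),'unit',tou(x[0],x[1]),'cost',round(c,3))
def guard(f):
    u0=proj(f,w(U,np.array([[.04,0,.115]])))[0]; rs=[r for r in manip.regions_of('guard',f) if np.hypot(*(np.array(r['at'])-u0))<60]
    if not rs: print('no guard'); return
    m=rs[0]['mask']*1.; L=[]
    for q in np.arange(.6,1.9,.02):
        P=box(0,75,-80,80,0,4); c,s=np.cos(q),np.sin(q)
        G=np.c_[.05-(P[:,0]*c-P[:,2]*s),P[:,1],.081+P[:,0]*s+P[:,2]*c]
        S=sil(f,U,[G]); L.append((1-np.minimum(S,m).sum()/np.maximum(S,m).sum(),q))
    print('guard',min(L))
E
python3 - <<'E'
from h import *
for n in ('wrist','scene','side'):
    f=manip.grab_frame(n); print(n); knob(f); guard(f)
E
```

```text
wrist
knob q 0.544 [0.539  0.1406 0.6414 0.0282] unit [ 2.19603114 46.97052307] cost 0.09
knob q 1.275 [ 0.5423  0.1448 -0.0902  0.0184] unit [ 5.96594114 50.78197489] cost 0.172
guard (np.float64(0.6835900177442104), np.float64(1.1600000000000006))
scene
knob q 0.305 [0.5305 0.1331 0.8801 0.0495] unit [-7.19749941 40.5902281 ] cost 0.322
knob q 1.622 [ 0.5304  0.1305 -0.4372  0.0483] unit [-7.5971592 38.031416 ] cost 0.429
guard (np.float64(0.0569272311846567), np.float64(1.2800000000000007))
side
no mask
guard (np.float64(0.5381397605528528), np.float64(1.2600000000000007))
```

```bash
python3 -m inch '-.04 .05 0 0;-.08 .15 0 0;-.126 .254 0 0;-.126 .254 0 0;-.126 .254 0 0;-.126 .254 0 0;-.126 .254 0 0;-.126 .254 0 0;-.126 .254 0 0' -1 | grep -v rot; python3 t.py
```

```text
t: 29.13
tcp_pos: [0.5182, 0.0898, 0.1217]
force: [-0.6, 0.3, 0.6]
finger_gap: 0.0004
grip_force: 0.0
[-0.041 -0.043  0.007] [ 0.52  0.36 -0.56] 16.15 [-24.8  -0.9] 29.1333
```

The guard sits at about 1.28 rad on the prop. I lower the closed fingertips beside the knob's front end, because the gripper body would hit the guard in a rotated pinch, and push the bar round.

```bash
python3 -m inch '0 0 .1 0;0 0 .2 0;0 0 .3 0;0 0 .38 0;0 0 .42 0;0 0 .42 0;0 0 .42 0' >/dev/null; python3 t.py
python3 -m inch '0 .02 0 0;0 .04 0 0;0 .06 0 0;0 .06 0 0' >/dev/null; python3 t.py
python3 -m inch '0 .015 0 0;0 .03 0 0;0 .03 0 0' >/dev/null; python3 t.py
python3 -m inch '0 .015 0 0;0 .03 0 0;0 .03 0 0' >/dev/null; python3 t.py
```

```text
[-0.005 -0.054  0.008] [ 0.95 -0.15 -0.28] -46.76 [-24.5  -0.3] 29.7167
[-0.088  0.042 -0.036] [-0.33  0.29 -0.78] -46.4 [-24.2  10.4] 30.05
[0.554 0.072 0.033] [ 0.37 -2.53 -1.1 ] -46.69 [-24.4  12.2] 30.3
[ 1.402  0.568 -0.032] [ 3.92 -7.58 -4.76] -46.79 [-26.3  14.4] 30.55
```

```bash
python3 -m inch '0 -.03 0 0;0 -.05 0 0;-.02 -.05 0 0;-.04 -.05 0 0;-.04 -.05 0 0' >/dev/null; python3 t.py
python3 -m inch '0 .015 0 0;0 .03 0 0;0 .03 0 0' >/dev/null; python3 t.py
python3 -m inch '0 .015 0 0;0 .03 0 0;0 .03 0 0' >/dev/null; python3 t.py
python3 -m inch '0 .015 0 0;0 .03 0 0;0 .03 0 0' >/dev/null; python3 t.py
```

```text
[-0.02   0.056  0.014] [-0.6   0.29 -0.74] -46.89 [-17.4  11.5] 30.9667
[ 0.446 -0.04  -0.057] [ 0.09 -2.39 -0.02] -46.96 [-18.5  14.4] 31.2167
[ 1.05   0.5   -0.071] [ 2.58 -5.32 -2.43] -47.07 [-20.4  17.5] 31.4667
[ 1.224  0.713 -0.014] [ 3.31 -6.11 -2.44] -47.23 [-21.5  21.3] 31.7167
```

```bash
for i in 1; do python3 -m inch '0 .015 0 0;0 .03 0 0;0 .03 0 0' >/dev/null; python3 t.py
python3 -m inch '0 .015 0 0;0 .03 0 0;0 .03 0 0' >/dev/null; python3 t.py
python3 -m inch '0 .015 0 0;0 .03 0 0;0 .03 0 0' >/dev/null; python3 t.py; done
python3 - <<'E'
from h import *
for n in ('wrist','scene','side'):
    f=manip.grab_frame(n); print(n); knob(f); guard(f)
E
```

```text
[2.267 0.969 0.02 ] [  4.48 -10.56  -3.53] -47.27 [-22.   22.6] 31.9667
[ 2.248  1.248 -0.014] [  6.68 -10.1   -5.03] -47.37 [-23.2  26.1] 32.2167
[3.781 1.257 0.038] [  6.42 -16.9   -4.86] -47.31 [-23.3  26.7] 32.4667
wrist
no mask
no guard
scene
knob q 0.373 [0.5308 0.1353 0.8124 0.0497] unit [-6.5822077  42.80380039] cost 0.264
knob q 1.694 [ 0.5311  0.1342 -0.5091  0.0472] unit [-6.47176132 41.63239845] cost 0.255
guard (np.float64(0.05183289732950458), np.float64(1.2800000000000007))
side
knob q 0.202 [0.5382 0.1259 0.9834 0.0443] unit [-0.43626376 32.52321462] cost 0.536
knob q 1.597 [ 0.5332  0.1316 -0.4123  0.0459] unit [-4.71365058 38.81416842] cost 0.623
no guard
```

```bash
python3 -m inch '0 .007 0 0;0 .015 0 0;0 .015 0 0;0 .015 0 0;0 .015 0 0;0 .015 0 0' >/dev/null; python3 t.py
python3 -m inch '0 .007 0 0;0 .014 0 0;0 .014 0 0;0 .014 0 0;0 .014 0 0' >/dev/null; python3 t.py
```

```text
[4.405 1.261 0.057] [  5.57 -19.78  -6.52] -47.27 [-23.3  26.8] 33.4167
[5.005 1.316 0.101] [  6.75 -23.27  -5.76] -47.24 [-23.3  26.9] 33.8333
```

The finger is firmly against the stop, with force rising and no motion. I back off, rise and check.

```bash
python3 -m inch '0 -.05 0 0;0 -.1 0 0;0 -.15 0 0;.05 -.15 0 0;.1 -.15 0 0;.1 -.15 0 0' >/dev/null; python3 t.py
python3 -m inch '0 0 -.2 0;0 0 -.4 0;0 0 -.6 0;.15 0 -.8 0;.3 0 -.9 0;.4 0 -.9 0;.4 0 -.9 0;.4 0 -.9 0;.4 0 -.9 0' >/dev/null; python3 t.py
python3 - <<'E'
from h import *
for n in ('wrist','scene','side'):
    f=manip.grab_frame(n); print(n); knob(f); guard(f)
    cv2.imwrite('pics/end_%s.png'%n,cv2.cvtColor(f['color'],cv2.COLOR_RGB2BGR))
    k=w(U,np.array([[-.006,.04,.045]]))[0]; m=pick(f,'trim',proj(f,k[None]+[0,0,.02])[0])
    if m is not None:
        g=cv2.cvtColor(f['color'],cv2.COLOR_RGB2GRAY)
        L=[]
        for q in np.arange(.2,2,.05):
            S=sil(f,[k[0],k[1],U[2]+1.06-q,.045],KNOB[:1]); L.append(((g*S).sum()/S.sum(),round(q,2)))
        print('darkest bar',sorted(L)[:4])
    q=w(U,np.array([[.019,-.038,.045]]))[0]; m=pick(f,'prop',proj(f,q[None]+[0,0,.04])[0])
    if m is not None: print('prop',m.sum(),fit([(f,m)],PROP,[[q[0],q[1],U[2],.045]]),q)
E
```

```text
[-0.059  0.047 -0.026] [ 0.91 -0.72  0.51] -47.0 [-35.6  21. ] 34.3333
[-0.028 -0.019 -0.051] [ 0.34  0.32 -0.41] 87.93 [-92.8  20.1] 35.0833
wrist
knob q 1.256 [ 0.9674  0.3097 -0.0706 -0.8279] unit [448.28742657 161.41567457] cost 0.435
knob q 4.131 [ 0.9412  0.2991 -2.9458 -0.7751] unit [421.04641779 154.1126862 ] cost 0.434
guard (np.float64(0.9789907321363568), np.float64(1.2800000000000007))
darkest bar [(np.float64(56.31914544278002), np.float64(0.95)), (np.float64(56.33019903445463), np.float64(0.9)), (np.float64(56.7110798899132), np.float64(1.0)), (np.float64(56.71218250669623), np.float64(0.85))]
scene
knob q 0.362 [0.5288 0.1337 0.8235 0.0499] unit [-8.82009202 41.42937244] cost 0.293
knob q 1.713 [ 0.5303  0.1347 -0.5276  0.0476] unit [-7.23701167 42.19202359] cost 0.298
guard (np.float64(0.06968192806983076), np.float64(1.2600000000000007))
darkest bar [(np.float64(56.73695774121166), np.float64(0.45)), (np.float64(56.924654684639705), np.float64(0.6)), (np.float64(56.927458191051564), np.float64(0.55)), (np.float64(57.011100787324565), np.float64(0.4))]
side
no mask
guard (np.float64(0.33556847928406563), np.float64(1.2600000000000007))
prop 212.0 (array([0.56646105, 0.06160081, 0.12836948, 0.0451896 ]), np.float64(0.34982621140870984)) [0.5662894  0.05836531 0.045     ]
```

```bash
python3 -m inch '-.1 -.03 -.2 0;-.2 -.06 -.4 0;-.3 -.06 -.57 0;-.33 -.06 -.57 0;-.33 -.06 -.57 0;-.33 -.06 -.57 0' >/dev/null; python3 t.py
python3 - <<'E'
from h import *
f=manip.grab_frame('wrist'); knob(f)
k=w(U,np.array([[-.006,.04,.077]]))[0]; print(proj(f,k[None]))
g=cv2.cvtColor(f['color'],cv2.COLOR_RGB2GRAY).astype(np.float32)
# rectified patch at z=77mm, unit axes, rows: x from -40..28 , cols: y 10..70 step 3
xs=np.arange(-38,30,3);ys=np.arange(8,73,3)
P=w(U,np.array([[x/1e3,y/1e3,.077] for x in xs for y in ys])); uv=proj(f,P).astype(np.float32)
v=cv2.remap(g,uv[:,0].copy()[None],uv[:,1].copy()[None],cv2.INTER_LINEAR).reshape(len(xs),len(ys))
print('cols y',ys[0],ys[-1])
for x,r in zip(xs,v): print('%4d'%x,' '.join('%3d'%a for a in r))
rs=manip.regions_of('trim',f); print([(round(r['score'],2),r['at'],r['mask'].sum()) for r in rs[:3]])
E
```

```text
[-0.018 -0.013 -0.003] [ 0.96  0.3  -0.42] 172.68 [-45.   10.5] 36.3333
knob q -1.355 [0.535  0.1338 2.5402 0.0355] unit [-2.59469075 40.73622301] cost 0.061
knob q 1.763 [ 0.5335  0.1338 -0.5783  0.0384] unit [-4.1296161  40.97363243] cost 0.049
[[277.47344867 200.03962929]]
cols y 8 71
 -38  78  79  80  80  78  80  85  89 108 126 124 116  87  78  77  78  77  78  80  79  79  79
 -35  80  80  79  79  81  80  95 114 118 121 151 157 140 113  90  80  78  79  80  80  78  77
 -32  79  78  76  78  77 102 116 111  82  47  52  71 115 114 114  96  78  79  78  79  79  78
 -29  80  79  80  79 101 114  97  28  15  13  20  16  13  35 100 114  87  78  79  80  79  79
 -26  79  79  82  83 118 100  22  22  18  14  19   9   9  11  24 105 115  81  79  80  80  78
 -23  80  79  79 100 119  20  19   9  15  17  12   7  13  17   6  43 118  87  79  81  82  80
 -20  80  81  78 114 110  13  18  18  20  16  15   9  13  26  24  23 103 107  80  80  81  78
 -17  80  81  83 118  90  17  21  16  16  11   7  13  19  26  19  15  73 108  79  79  80  80
 -14  82  80  81 117 103  16  16  24  16   7  11  21  23  25  18   
[... 746 characters left out ...]
 78  78  78  81  79  81
  13  80  80  79  80  84  96 109 109 108 107 108 107  80  79  80  77  81  81  80  79  81  79
  16  81  81  80  81  80  82  94 101 106  95  86  93  81  81  80  80  80  80  82  80  80  83
  19  81  81  80  82  82  81  80  79  80  80  80  81  79  81  81  81  81  81  78  81  81  81
  22  82  87  82  81  85  82  87  81  90  95  80  79  81  80  81  83  80  79  80  80  79  83
  25 104 108 102 103 106 106 109 104 109 109 102  91  88  91  87  79  80  80  79  79  80  82
  28 109  99 105  98 103  97 102 104  98 107  99  91  97 101 102  99  79  81  80  80  78  82
[(0.91, [276.2, 192.8], np.int64(642)), (0.38, [37.2, 283.7], np.int64(1214)), (0.27, [436.5, 244.4], np.int64(8454))]
```

The knob fit gives q ≈ 1.73 (end stop 1.70), the guard is at about 1.27 and the prop is in the pocket. I hand in.

```bash
python3 -c "
from rig import manip
print(manip.close_job())"
```

```text
the job is handed in; nothing more can be done
None
```

I handed the job in at about 36 s, and no verdict came back. By my measurements the prop is seated in the pocket, pressed home with about 20 N, and holds the guard open at about 1.27 rad; the knob is at its end stop, about 1.73 rad by the camera against 1.70. I turned the knob by pushing its bar with the closed fingers, up to about 23 N at the stop, rather than pinching it, because a rotated pinch would have put the gripper body into the guard.

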